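# Find the lathe foot that rocks and pack it

### The arm

A 6-joint arm with a two-finger parallel gripper is mounted at the origin on the work surface. World frame = base frame: x ahead of the robot, y to its left, z up, the work surface at z = 0. Lengths are in mm, angles in degrees, forces in N, time in s.
With the tool pointing down it reaches from about 375 to 975 mm from the base axis. Payload 3.8 kg.
Tool frame: the origin (TCP) lies midway between the tips of the shut fingers; the grasp point (between the pads) lies 19 mm behind it; x points along the fingers, y is the direction in which the jaws open and shut, and the axes are right-handed (so a half turn about x gives the same grasp; the last joint's range is limited). The gripper opens to 85 mm and grips with 20 to 120 N. Pads are 22 mm wide; open, the fingers measure 114 mm over their backs; the gripper's body (76 mm by 85 mm) begins 54 mm behind the grasp point. The pads swing forward as they close: fully open they stand 13 mm farther back than shut.
Start: joints at [-72.244, 15.12, 91.902, -0, 72.978, -2.114], TCP at [229.42, -634.811, 231.28] pointing down, gripper open.
Joint ranges: [-150.88, 150.88], [-54.13, 125.18], [17.81, 147.31], [-75.09, 255.09], [0, 152.58], [-146.25, 146.25]. Speed limits (degrees/s): [147.25, 147.25, 180, 180, 180, 180].

### API

Orientations are given as a 3x3 rotation matrix whose columns are the frame's x, y, z axes.
In Python, from station import manip gives the robot as it stands.
- The arm moves only by the tool step_arm, never from a script. Its argument "motion" is a list of rows, each an object of numbers: "tx", "ty", "tz": the shift along the tool's x, y, z in mm; "turn": the turn about the tool's x in degrees; "hand": the finger opening in mm, from 0 to 85.4. In form: [{"tx": .., "ty": .., "tz": .., "turn": .., "hand": ..}, ...]. A call has 1 to 12 rows; each row shifts and turns the commanded pose from where the row before left it, along the tool's axes as they then stand; what a row does not reach is not made up. A row lasts 1/8 s, in which the tool goes at most 62.5 mm and 10.7 degrees, less where a joint would pass 70% of its speed; a pose out of reach is approached as far as the arm can. A call is refused whole if a number of a shift passes 62.5 or a number of a turn 10.7, either way. A call with a gripper value outside its range is refused whole. The fingers move at their own pace and stop on an object; the grip force is fixed at half the most. Time passes only in rows, so rows that do not move let the fingers close. It gives the time, the measured TCP pose, the force and the opening at its end, in the units of the state.
- manip.state(): the state, without advancing time (a new reading comes with each control period).
- manip.snapshot(name): name is "scene" or "top" or "wrist"; returns a dict with "color" (420x560x3 uint8, blue, green, red), "vertical_fov" (degrees; the focal length in pixels is half the picture's height over the tangent of half this angle, whatever the lens; pixels are square), "cx", "cy" (the principal point, pixels), "rvec" (rotation vector, rad) and "tvec" (3), from world to camera coordinates, as OpenCV has them. Camera axes: x right, y down, z forward; pixel columns grow to the right and rows downward; lengths in mm; the calibration is good to about 2 mm. The wrist camera is an equidistant fisheye: a pixel r from the principal point sees the ray r / f radians off the axis. A picture is of the moment at which its call begins. There is no depth.
- manip.sign_off(): hands the job in, once; it reports no verdict.
The state is a dict: "time_s": time; "qpos": joint angles; "joint_velocities": joint speeds; "joint_efforts": joint torques, N m; "tcp_pos": TCP position; "tool_rot": TCP orientation; "wrist_force": force on the tool from outside, world axes, zero at the start; "torque": the same for the moment, N m; "gripper_width": finger opening in mm.
Only numpy, scipy, OpenCV 4.12 (cv2) and the standard library are available. Lean on these libraries where they do the work, as an engineer would, in place of code of your own. Each camera call takes 0.05 s, during which the arm holds its last target. There are 200 camera calls.

### The job

The little lathe on the bench rocks on one of its four feet. Press down on the feet one after another with a fingertip until you find the one that gives, push that foot's brass wedge shim further in under it by its head until it jams, and then press down on the same foot again to make sure it stands firm. Leave the three tight shims and the things lying around where they are, and do not lift anything.

Things in the scene. Friction and masses are not known exactly. Their poses are not given: they have to be found in the camera images.
- lathe: Small bench lathe on a green cast base, 190 x 110 mm. One sprung bolt in the middle holds it down: it cannot slide or lift, but a foot left unpacked gives when pressed. Origin on the bench under the base's middle; x along the bed, the way every shim goes in; y to the left, z up. Bed and stocks lie over the middle, within 30 mm either side (y), x -145 to 130 mm, 160 mm high.
- foot_a (a point): Centre of the flat top of one of the lathe's four feet, green lugs 32 mm (x) by 50 mm (y) that stick out sideways from the base, top 31 and underside 19 mm above the bench; at x -65, y 92 mm in the lathe's frame. Three feet stand firm; one, different every time, gives about 3 mm when pressed here with some 5 N, and springs back.
- foot_b (a point): Centre of the flat top of one of the lathe's four feet, green lugs 32 mm (x) by 50 mm (y) that stick out sideways from the base, top 31 and underside 19 mm above the bench; at x -65, y -92 mm in the lathe's frame. Three feet stand firm; one, different every time, gives about 3 mm when pressed here with some 5 N, and springs back.
- foot_c (a point): Centre of the flat top of one of the lathe's four feet, green lugs 32 mm (x) by 50 mm (y) that stick out sideways from the base, top 31 and underside 19 mm above the bench; at x 65, y 92 mm in the lathe's frame. Three feet stand firm; one, different every time, gives about 3 mm when pressed here with some 5 N, and springs back.
- foot_d (a point): Centre of the flat top of one of the lathe's four feet, green lugs 32 mm (x) by 50 mm (y) that stick out sideways from the base, top 31 and underside 19 mm above the bench; at x 65, y -92 mm in the lathe's frame. Three feet stand firm; one, different every time, gives about 3 mm when pressed here with some 5 N, and springs back.
- shim_a_head (a point): Middle of the head's end face of a brass wedge shim, 12 mm above the bench: push here, along the lathe's +x. Head 30 mm wide, 24 high, sticking 25 to 34 mm out on the -x side of its foot (the nearest). Tight shims yield 1 to 4 mm at most; the loose one slides easily (about 2 N) for 16 to 21 mm, then jams, its head still some 12 mm out of the foot.
- shim_a: One of four wedge shims, 180 g, 26 mm wide, 60 to 80 mm long, loose on the bench, each under one foot; which is where changes. They differ in thickness and length, so how far one sticks out says nothing of its fit. Axes as the lathe's; origin on the underside's centre line, 42 mm from the head's end face.
- shim_b_head (a point): Middle of the head's end face of a brass wedge shim, 12 mm above the bench: push here, along the lathe's +x. Head 30 mm wide, 24 high, sticking 25 to 34 mm out on the -x side of its foot (the nearest). Tight shims yield 1 to 4 mm at most; the loose one slides easily (about 2 N) for 16 to 21 mm, then jams, its head still some 12 mm out of the foot.
- shim_b: One of four wedge shims, 180 g, 26 mm wide, 60 to 80 mm long, loose on the bench, each under one foot; which is where changes. They differ in thickness and length, so how far one sticks out says nothing of its fit. Axes as the lathe's; origin on the underside's centre line, 48 mm from the head's end face.
- shim_c_head (a point): Middle of the head's end face of a brass wedge shim, 12 mm above the bench: push here, along the lathe's +x. Head 30 mm wide, 24 high, sticking 25 to 34 mm out on the -x side of its foot (the nearest). Tight shims yield 1 to 4 mm at most; the loose one slides easily (about 2 N) for 16 to 21 mm, then jams, its head still some 12 mm out of the foot.
- shim_c: One of four wedge shims, 180 g, 26 mm wide, 60 to 80 mm long, loose on the bench, each under one foot; which is where changes. They differ in thickness and length, so how far one sticks out says nothing of its fit. Axes as the lathe's; origin on the underside's centre line, 44 mm from the head's end face.
- shim_d_head (a point): Middle of the head's end face of a brass wedge shim, 12 mm above the bench: push here, along the lathe's +x. Head 30 mm wide, 24 high, sticking 25 to 34 mm out on the -x side of its foot (the nearest). Tight shims yield 1 to 4 mm at most; the loose one slides easily (about 2 N) for 16 to 21 mm, then jams, its head still some 12 mm out of the foot.
- shim_d: One of four wedge shims, 180 g, 26 mm wide, 60 to 80 mm long, loose on the bench, each under one foot; which is where changes. They differ in thickness and length, so how far one sticks out says nothing of its fit. Axes as the lathe's; origin on the underside's centre line, 47 mm from the head's end face.
- oiler: A bystander: small amber oil bottle, 32 mm across and 62 mm high, standing; origin at the centre of its underside.
- loupe: A bystander: black eye loupe, 38 mm across and 30 mm high, standing; origin at the centre of its underside.
- driver: A bystander: small screwdriver with a red handle, 120 mm long, lying; origin under its middle.
There are look-alikes about, which are no part of the job. What is shaped like the shim_b but pink is not meant.

How it is judged (in metres and radians):
On the way, in this order (a step that is already met when the one before it is completed fails the run):
1. the rocking foot is pressed and dips by more than 2 mm (contact force between the fingers and lathe above 1 N and height (world z) of any of foot_a, foot_b, foot_c, foot_d below 0.029 m), for 0.05 s.
2. its shim is pushed at least 14 mm further in under it (((distance of shim_a_head from where it was at the start of the episode above 0.014 m and (horizontal distance between shim_a_head and foot_a below 0.038 m or horizontal distance between shim_a_head and foot_b below 0.038 m or horizontal distance between shim_a_head and foot_c below 0.038 m or horizontal distance between shim_a_head and foot_d below 0.038 m)) or (distance of shim_b_head from where it was at the start of the episode above 0.014 m and (horizontal distance between shim_b_head and foot_a below 0.038 m or horizontal distance between shim_b_head and foot_b below 0.038 m or horizontal distance between shim_b_head and foot_c below 0.038 m or horizontal distance between shim_b_head and foot_d below 0.038 m)) or (distance of shim_c_head from where it was at the start of the episode above 0.014 m and (horizontal distance between shim_c_head and foot_a below 0.038 m or horizontal distance between shim_c_head and foot_b below 0.038 m or horizontal distance between shim_c_head and foot_c below 0.038 m or horizontal distance between shim_c_head and foot_d below 0.038 m)) or (distance of shim_d_head from where it was at the start of the episode above 0.014 m and (horizontal distance between shim_d_head and foot_a below 0.038 m or horizontal distance between shim_d_head and foot_b below 0.038 m or horizontal distance between shim_d_head and foot_c below 0.038 m or horizontal distance between shim_d_head and foot_d below 0.038 m)))), for 0.1 s.
3. the same foot is pressed again (over 3 N) near the middle of its top, its shim carries the push and it gives less than 1.6 mm (contact force between the fingers and lathe above 3 N and height (world z) of each of foot_a, foot_b, foot_c, foot_d above 0.0294 m and ((distance of shim_a_head from where it was at the start of the episode above 0.014 m and contact force between shim_a and lathe above 2 N and ((horizontal distance between shim_a_head and foot_a below 0.038 m and horizontal distance between the grasp point and foot_a below 0.04 m) or (horizontal distance between shim_a_head and foot_b below 0.038 m and horizontal distance between the grasp point and foot_b below 0.04 m) or (horizontal distance between shim_a_head and foot_c below 0.038 m and horizontal distance between the grasp point and foot_c below 0.04 m) or (horizontal distance between shim_a_head and foot_d below 0.038 m and horizontal distance between the grasp point and foot_d below 0.04 m))) or (distance of shim_b_head from where it was at the start of the episode above 0.014 m and contact force between shim_b and lathe above 2 N and ((horizontal distance between shim_b_head and foot_a below 0.038 m and horizontal distance between the grasp point and foot_a below 0.04 m) or (horizontal distance between shim_b_head and foot_b below 0.038 m and horizontal distance between the grasp point and foot_b below 0.04 m) or (horizontal distance between shim_b_head and foot_c below 0.038 m and horizontal distance between the grasp point and foot_c below 0.04 m) or (horizontal distance between shim_b_head and foot_d below 0.038 m and horizontal distance between the grasp point and foot_d below 0.04 m))) or (distance of shim_c_head from where it was at the start of the episode above 0.014 m and contact force between shim_c and lathe above 2 N and ((horizontal distance between shim_c_head and foot_a below 0.038 m and horizontal distance between the grasp point and foot_a below 0.04 m) or (horizontal distance between shim_c_head and foot_b below 0.038 m and horizontal distance between the grasp point and foot_b below 0.04 m) or (horizontal distance between shim_c_head and foot_c below 0.038 m and horizontal distance between the grasp point and foot_c below 0.04 m) or (horizontal distance between shim_c_head and foot_d below 0.038 m and horizontal distance between the grasp point and foot_d below 0.04 m))) or (distance of shim_d_head from where it was at the start of the episode above 0.014 m and contact force between shim_d and lathe above 2 N and ((horizontal distance between shim_d_head and foot_a below 0.038 m and horizontal distance between the grasp point and foot_a below 0.04 m) or (horizontal distance between shim_d_head and foot_b below 0.038 m and horizontal distance between the grasp point and foot_b below 0.04 m) or (horizontal distance between shim_d_head and foot_c below 0.038 m and horizontal distance between the grasp point and foot_c below 0.04 m) or (horizontal distance between shim_d_head and foot_d below 0.038 m and horizontal distance between the grasp point and foot_d below 0.04 m))))), for 0.1 s.
At the end, for the whole second after the job is handed in: The shim of the foot that rocked lies at least 14 mm further in than at the start with its head within 38 mm (seen from above) of the middle of its foot's top, the other three shims are within 6 mm of where they were, all four feet stand within 1.6 mm of level, and the shims are at rest ((((distance of shim_a_head from where it was at the start of the episode above 0.014 m and (horizontal distance between shim_a_head and foot_a below 0.038 m or horizontal distance between shim_a_head and foot_b below 0.038 m or horizontal distance between shim_a_head and foot_c below 0.038 m or horizontal distance between shim_a_head and foot_d below 0.038 m)) and distance of each of shim_b_head, shim_c_head, shim_d_head from where it was at the start of the episode below 0.006 m) or ((distance of shim_b_head from where it was at the start of the episode above 0.014 m and (horizontal distance between shim_b_head and foot_a below 0.038 m or horizontal distance between shim_b_head and foot_b below 0.038 m or horizontal distance between shim_b_head and foot_c below 0.038 m or horizontal distance between shim_b_head and foot_d below 0.038 m)) and distance of each of shim_a_head, shim_c_head, shim_d_head from where it was at the start of the episode below 0.006 m) or ((distance of shim_c_head from where it was at the start of the episode above 0.014 m and (horizontal distance between shim_c_head and foot_a below 0.038 m or horizontal distance between shim_c_head and foot_b below 0.038 m or horizontal distance between shim_c_head and foot_c below 0.038 m or horizontal distance between shim_c_head and foot_d below 0.038 m)) and distance of each of shim_a_head, shim_b_head, shim_d_head from where it was at the start of the episode below 0.006 m) or ((distance of shim_d_head from where it was at the start of the episode above 0.014 m and (horizontal distance between shim_d_head and foot_a below 0.038 m or horizontal distance between shim_d_head and foot_b below 0.038 m or horizontal distance between shim_d_head and foot_c below 0.038 m or horizontal distance between shim_d_head and foot_d below 0.038 m)) and distance of each of shim_a_head, shim_b_head, shim_c_head from where it was at the start of the episode below 0.006 m)) and height (world z) of each of foot_a, foot_b, foot_c, foot_d above 0.0294 m and linear speed of each of shim_a, shim_b, shim_c, shim_d below 0.01 m/s); the robot touches nothing.
It fails at once if a tight shim is disturbed: more than one shim has been moved by over 8 mm (distance of each of shim_a_head, shim_b_head from where it was at the start of the episode above 0.008 m or distance of each of shim_a_head, shim_c_head from where it was at the start of the episode above 0.008 m or distance of each of shim_a_head, shim_d_head from where it was at the start of the episode above 0.008 m or distance of each of shim_b_head, shim_c_head from where it was at the start of the episode above 0.008 m or distance of each of shim_b_head, shim_d_head from where it was at the start of the episode above 0.008 m or distance of each of shim_c_head, shim_d_head from where it was at the start of the episode above 0.008 m).
It fails at once if a shim is lifted (its head more than 8 mm above where it lay) or tipped over (height (world z) of any of shim_a_head, shim_b_head, shim_c_head, shim_d_head above 0.02 m or angle between any of shim_a, shim_b, shim_c, shim_d's own z axis and vertical above 0.35 rad).
It fails at once if the oil bottle, the loupe or the screwdriver is moved by more than 15 mm (distance of any of oiler, loupe, driver from where it was at the start of the episode above 0.015 m).
It also fails if it takes over 61 s, if anything falls off the work surface, if the arm or the gripper's body presses on something with over 40 N, if the wrist force passes 120 N, or if a joint passes its speed limit or range.

## Working session

There is one attempt and no reset: what is moved stays moved. The work goes in short steps, Python scripts to look and compute and a tool call to move; the robot and the scene stay as the last step left them, time stands still between calls to the robot, and variables do not carry over. Pictures are saved under pics/ and viewed, on a budget of 10 in all, crops included, one or two more only if the job needs it, and the job is handed in when it is done.

Besides the shell and the picture viewer there is one more tool, called after "Request:" in YAML: its name, and indented under it one key for each argument. step_arm: Moves the arm, as the interface text tells. Its arguments: {"type":"object","properties":{"motion":{"type":"array"}},"required":["motion"]}

```bash
mkdir -p pics; cat > h.py <<'E'
import numpy as np, cv2
from station import manip
def snap(n,f=None):
    s=manip.snapshot(n)
    if f: cv2.imwrite('pics/'+f,s['color'])
    return s
def cam(s):
    h=s['color'].shape[0]; f=h/2/np.tan(np.radians(s['vertical_fov'])/2)
    K=np.array([[f,0,s['cx']],[0,f,s['cy']],[0,0,1.]])
    return K,cv2.Rodrigues(np.array(s['rvec'],float))[0],np.array(s['tvec'],float).ravel()
def ray(s,uv,z):
    K,R,t=cam(s); c=-R.T@t; out=[]
    for u,v in np.atleast_2d(uv):
        d=R.T@np.linalg.inv(K)@[u,v,1]; out.append(c+d*(z-c[2])/d[2])
    return np.array(out)
def proj(s,P):
    K,R,t=cam(s); p=(R@np.atleast_2d(P).T).T+t; p=p@K.T; return p[:,:2]/p[:,2:]
E
python3 - <<'E'
from h import *
a=snap('top','top0.png'); b=snap('scene','scene0.png')
for s in (a,b):
    K,R,t=cam(s); print(K[0,0],s['cx'],s['cy'],-R.T@t, R[2])
st=manip.state(); print(st['time_s'],st['tcp_pos'],st['tool_rot'],st['wrist_force'])
E
```

```text
463.6614683093486 282.125645390409 205.898189718903 [415.6260883   59.51875078 928.68039158] [ 0.1857124  -0.01216946 -0.98252878]
402.36308171337794 274.9117802184917 204.40013357477264 [ 870.29145177 -435.95751392  623.70233025] [-0.37905719  0.60018935 -0.70433543]
0.1 [ 229.22384195 -634.17942209  230.07345903] [[-6.26324220e-04  3.39922345e-01 -9.40453299e-01]
 [ 1.94928126e-03 -9.40451281e-01 -3.39922914e-01]
 [-9.99997904e-01 -2.04610994e-03 -7.35768405e-05]] [-0.47752264 -0.10646503 -0.38942331]
```

View pics/top0.png

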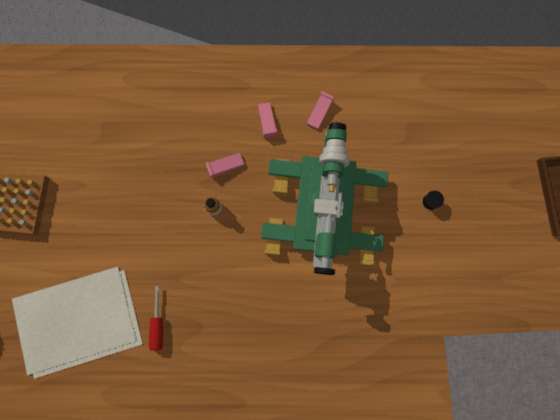

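View pics/scene0.png

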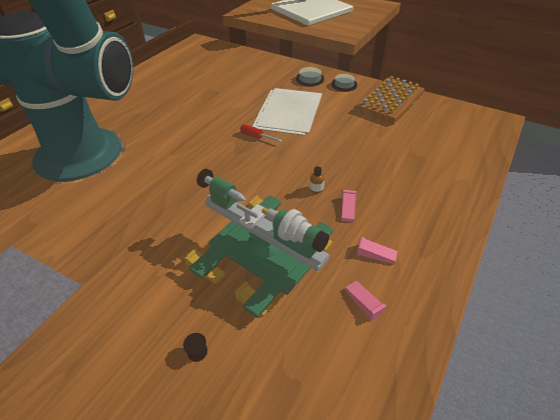

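The top view shows the lathe at about (326,205), with yellow shim ends on both sides of each foot: (273,249), (280,186), (367,258) and (371,195), with stubs near (276,222) and (282,163). Three pink look-alike wedges lie at (268,121), (320,110) and (225,166). The oiler is at (213,206), the loupe at (433,200) and the driver at (156,320). I'll take one close crop with a world grid to fix the lathe's direction.

```bash
python3 - <<'E'
from h import *
s=snap('top'); im=s['color']
hsv=cv2.cvtColor(im,cv2.COLOR_BGR2HSV)
c=cv2.resize(im[110:290,240:410],None,fx=4,fy=4,interpolation=cv2.INTER_CUBIC)[:600*2]
cv2.imwrite('pics/crop1.png',cv2.resize(im[120:285,245:405],None,fx=3.6,fy=3.6,interpolation=cv2.INTER_CUBIC))
print(ray(s,[[326,205],[326,105],[426,205]],0).round())
g=cv2.inRange(hsv,(60,90,40),(90,255,255)); y=cv2.inRange(hsv,(19,150,130),(32,255,255))
for nm,m,z in(('g',g,31),('y',y,24)):
    n,l,st,ce=cv2.connectedComponentsWithStats(m)
    for i in range(1,n):
        if st[i,4]>15 and 240<ce[i][0]<410 and 100<ce[i][1]<300:
            p=np.argwhere(l==i)[:,::-1].astype(np.float32); r=cv2.minAreaRect(p)
            print(nm,st[i],ce[i].round(1),ray(s,ce[i],z)[0].round(1),'ang',round(r[2],1),np.round(r[1],1))
E
```

```text
[[ 593.  -42.    0.]
 [ 810.  -46.    0.]
 [ 593. -247.    0.]]
g [325 129  21  17 186] [335.6 134. ] [734.1 -60.5  31. ] ang 90.0 [16. 20.]
g [ 261  157  126  101 5433] [323.8 207.6] [582.  -33.7  31. ] ang 6.5 [121.5  97.6]
y [273 179  15  13 153] [280.3 185.4] [628.4  52.   24. ] ang 7.1 [13.1 12.3]
y [330 185   3   6  18] [331.  187.5] [624.3 -49.7  24. ] ang 90.0 [5. 2.]
y [269 218  14   6  55] [275.6 220.6] [557.   61.3  24. ] ang 6.3 [12.7  4.4]
y [265 243  15  11 137] [272.5 248.3] [502.4  67.2  24. ] ang 90.0 [10. 14.]
y [362 253  12  12 109] [367.8 258.8] [ 482.  -118.6   24. ] ang 9.5 [11.  10.5]
```

View pics/crop1.png

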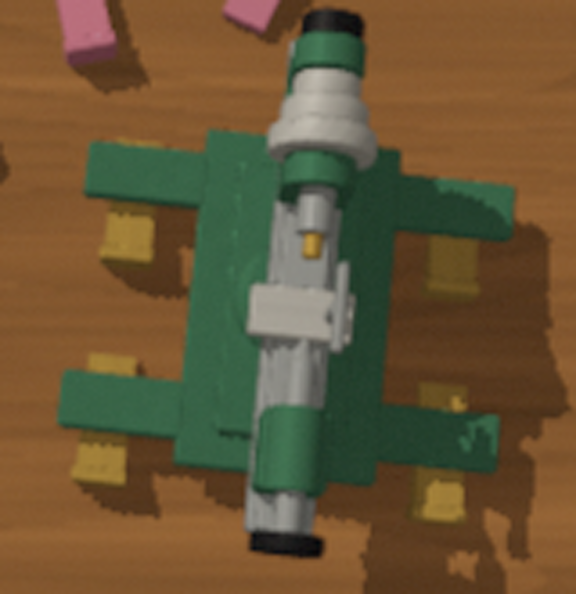

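```bash
cat >> h.py <<'E'
def rigid(L,W):
    L=np.array(L);W=np.array(W);lm,wm=L.mean(0),W.mean(0)
    U,_,V=np.linalg.svd((L-lm).T@(W-wm)); R=V.T@np.diag([1,np.linalg.det(V.T@U.T)])@U.T
    return R,wm-R@lm
E
python3 - <<'E'
from h import *
s=snap('top')
px=[(90,143),(86,193),(515,186),(512,241),(63,371),(59,423),(499,416),(496,472)]
L=[(81,117),(49,117),(81,-117),(49,-117),(-49,117),(-81,117),(-49,-117),(-81,-117)]
W=[ray(s,[u/3.6+245,v/3.6+120],31 if i%2==0 else 19)[0][:2] for i,(u,v) in enumerate(px)]
R,t=rigid(L,W); print('lathe',t.round(1),'yaw',np.degrees(np.arctan2(R[1,0],R[0,0])).round(2))
print('res',(np.array(W)-(np.array(L)@R.T+t)).round(1).tolist())
for n,p in dict(a=(-65,92),b=(-65,-92),c=(65,92),d=(65,-92)).items(): print(n,(R@p+t).round(1))
# heads: bottom edge top z=24 of end face in lathe frame
for n,q in dict(a=(100,470),b=(441,505),c=(127,250),d=(452,285)).items():
    for dz in(24,0):
        w=ray(s,[q[0]/3.6+245,q[1]/3.6+120],dz)[0][:2]; print(n,dz,(R.T@(w-t)).round(1))
def lp(uv,z): return (R.T@(ray(s,uv,z)[0][:2]-t)).round()
print('oiler',lp((211,203),60),'loupe',lp((433,200),30))
E
```

```text
lathe [589.4 -37.9] yaw -6.16
res [[-2.8, 2.9], [3.4, 1.8], [-2.0, -1.0], [1.2, -4.4], [-2.1, 3.2], [2.8, 2.1], [-1.5, -0.7], [1.1, -4.0]]
a [534.6  60.5]
b [ 514.9 -122.4]
c [663.9  46.6]
d [ 644.1 -136.4]
a 24 [-102.1   94.2]
a 0 [-99.9  94.6]
b 24 [-101.1  -91.3]
b 0 [-98.9 -95.7]
c 24 [20.9 92.7]
c 0 [26.3 93.1]
d 24 [ 20.8 -88.6]
d 0 [ 26.2 -93. ]
oiler [-28. 221.] loupe [  31. -211.]
```

Candidates for a shim head: brass heads at top-view pixels a (272,248), b (368,259), c (280,186) and d (371,195), all on the robot (−x) side of their feet. The pink wedges at (268,121), (320,110) and (225,166) are excluded by colour. The crop confirms the choice. Lathe yaw is about −6°. First I'll shut the fingers and align the tool so that ty = −lathe y and tz = −lathe x.

Request:
step_arm:
  motion:
    - {"turn": 8.7,"hand": 0}
    - {"turn": 8.7,"hand": 0}
    - {"turn": 8.7,"hand": 0}
    - {"hand": 0}

```text
schema error: expected keys tx, ty, tz, turn, hand
```

```bash
cat >> h.py <<'E'
T=np.array([588.5,-38.]);YAW=np.radians(-6.16)
RL=np.array([[np.cos(YAW),-np.sin(YAW)],[np.sin(YAW),np.cos(YAW)]])
FEET=dict(a=(-65,92),b=(-65,-92),c=(65,92),d=(65,-92))
def where():
    st=manip.state(); R=np.array(st['tool_rot']); p=np.array(st['tcp_pos'])
    print('t',round(st['time_s'],2),'tcp',p.round(1),'lathe xy',(RL.T@(p[:2]-T)).round(1),'F',np.round(st['wrist_force'],2),'w',round(st['gripper_width'],1))
    return p,R
def togo(lx,ly,z):
    p,R=where(); w=np.append(RL@[lx,ly]+T,z); print('tool delta',(R.T@(w-p)).round(1))
E
python3 -c "
from h import *
togo(-65,-92,100)
print(manip.state()['tool_rot'])"
```

```text
t 0.2 tcp [ 229.3 -634.4  230.4] lathe xy [-293.2 -631.5] F [-0.08 -0.54 -0.06] w 85.1
tool delta [ 131.  -384.5 -441.7]
[[-4.50888833e-04  3.39866742e-01 -9.40473495e-01]
 [ 1.38398024e-03 -9.40472478e-01 -3.39867038e-01]
 [-9.99998941e-01 -1.45483898e-03 -4.63203162e-05]]
```

Request:
step_arm:
  motion:
    - {"tx": 0,"ty": 0,"tz": 0,"turn": 8.7,"hand": 0}
    - {"tx": 0,"ty": 0,"tz": 0,"turn": 8.7,"hand": 0}
    - {"tx": 0,"ty": 0,"tz": 0,"turn": 8.7,"hand": 0}
    - {"tx": 0,"ty": 0,"tz": 0,"turn": 0,"hand": 0}

```text
time_s: 0.7
tcp_pos: [229.4, -634.6, 231.0]
tool_rot: [[-0.0, -0.107, -0.994], [0.001, -0.994, 0.107], [-1.0, -0.0, 0.0]]
wrist_force: [-0.4, 0.8, 0.3]
gripper_width: 11.9
```

```bash
python3 -c "
from h import *
togo(-65,-92,100)
print(np.round(manip.state()['tool_rot'],3))"
```

```text
t 0.7 tcp [ 229.4 -634.6  231. ] lathe xy [-293.  -631.7] F [-0.38  0.79  0.28] w 11.9
tool delta [ 131.2 -539.6 -228.3]
[[-0.    -0.107 -0.994]
 [ 0.001 -0.994  0.107]
 [-1.    -0.     0.   ]]
```

Request:
step_arm:
  motion:
    - {"tx": 12,"ty": -49,"tz": -21,"turn": 0,"hand": 0}
    - {"tx": 12,"ty": -49,"tz": -21,"turn": 0,"hand": 0}
    - {"tx": 12,"ty": -49,"tz": -21,"turn": 0,"hand": 0}
    - {"tx": 12,"ty": -49,"tz": -21,"turn": 0,"hand": 0}
    - {"tx": 12,"ty": -49,"tz": -21,"turn": 0,"hand": 0}
    - {"tx": 12,"ty": -49,"tz": -21,"turn": 0,"hand": 0}
    - {"tx": 12,"ty": -49,"tz": -21,"turn": 0,"hand": 0}
    - {"tx": 12,"ty": -49,"tz": -20,"turn": 0,"hand": 0}
    - {"tx": 12,"ty": -49,"tz": -20,"turn": 0,"hand": 0}
    - {"tx": 12,"ty": -49,"tz": -20,"turn": 0,"hand": 0}
    - {"tx": 11,"ty": -49,"tz": -20,"turn": 0,"hand": 0}
    - {"tx": 0,"ty": 0,"tz": 0,"turn": 0,"hand": 0}

```text
time_s: 2.2
tcp_pos: [514.1, -120.5, 99.4]
tool_rot: [[-0.001, -0.101, -0.995], [0.001, -0.995, 0.101], [-1.0, -0.001, 0.001]]
wrist_force: [0.6, -0.2, -0.5]
gripper_width: 0.1
```

```bash
python3 -c "
from h import *
togo(-65,-92,36)
s=snap('scene'); K,R,t=cam(s)
cv2.imwrite('pics/s2.png',cv2.resize(s['color'][130:340,130:410],None,fx=2.5,fy=2.5,interpolation=cv2.INTER_CUBIC))
"
```

```text
t 2.2 tcp [ 514.1 -120.5   99.4] lathe xy [-65.1 -90. ] F [ 0.57 -0.22 -0.48] w 0.1
tool delta [63.4  2.  -0.2]
```

View pics/s2.png

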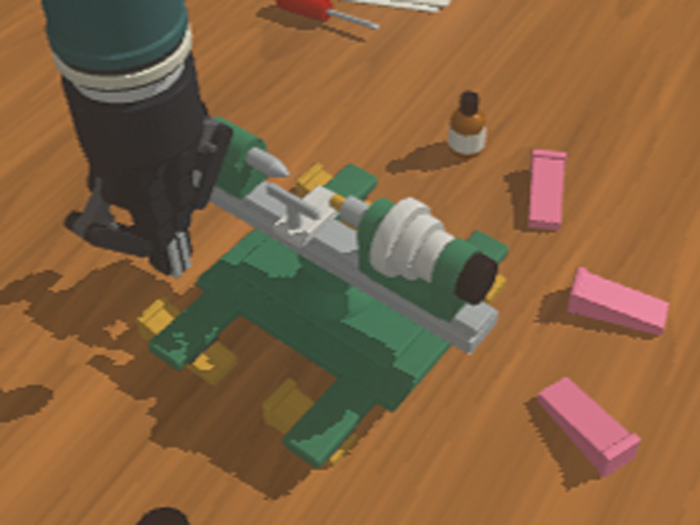

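The crop shows the shut fingers above foot b at crop pixel (180,262). The gripper linkage sticks out far along the jaw axis, towards the bed. I'll turn it 90° so the jaws lie along the bed (ty = +lathe x, tz = −lathe y).

Request:
step_arm:
  motion:
    - {"tx": -60,"ty": 2,"tz": 0,"turn": 0,"hand": 0}
    - {"tx": 0,"ty": 0,"tz": 0,"turn": -10,"hand": 0}
    - {"tx": 0,"ty": 0,"tz": 0,"turn": -10,"hand": 0}
    - {"tx": 0,"ty": 0,"tz": 0,"turn": -10,"hand": 0}
    - {"tx": 0,"ty": 0,"tz": 0,"turn": -10,"hand": 0}
    - {"tx": 0,"ty": 0,"tz": 0,"turn": -10,"hand": 0}
    - {"tx": 0,"ty": 0,"tz": 0,"turn": -10,"hand": 0}
    - {"tx": 0,"ty": 0,"tz": 0,"turn": -10,"hand": 0}
    - {"tx": 30,"ty": 0,"tz": 0,"turn": -10,"hand": 0}
    - {"tx": 40,"ty": 0,"tz": 0,"turn": -10,"hand": 0}
    - {"tx": 40,"ty": 0,"tz": 0,"turn": 0,"hand": 0}
    - {"tx": 0,"ty": 0,"tz": 0,"turn": 0,"hand": 0}

```text
time_s: 3.75
tcp_pos: [509.5, -126.1, 47.3]
tool_rot: [[-0.007, 0.994, -0.109], [0.002, -0.109, -0.994], [-1.0, -0.008, -0.001]]
wrist_force: [-0.4, -0.5, 0.8]
gripper_width: -0.1
```

```bash
python3 -c "
from h import *
togo(-65,-92,35)
print(np.round(manip.state()['tool_rot'],3),np.round(manip.state()['qpos']))
s=snap('scene','s3.png')
cv2.imwrite('pics/s3.png',cv2.resize(s['color'][130:340,130:410],None,fx=2.5,fy=2.5,interpolation=cv2.INTER_CUBIC))
"
```

```text
t 3.75 tcp [ 509.5 -126.1   47.3] lathe xy [-69.1 -96. ] F [-0.37 -0.52  0.8 ] w -0.1
tool delta [12.3  4.2 -4. ]
[[-0.007  0.994 -0.109]
 [ 0.002 -0.109 -0.994]
 [-1.    -0.008 -0.001]] [-17.  10. 119.  -0.  51. -10.]
```

View pics/s3.png

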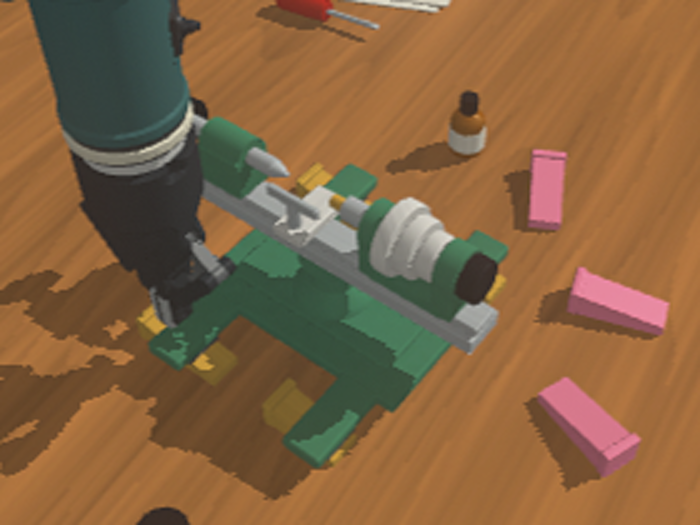

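The fingertip now hangs over foot b at crop pixel (172,315), clear of the bed. I'll centre it and press.

Request:
step_arm:
  motion:
    - {"tx": 12,"ty": 4,"tz": -4,"turn": 0,"hand": 0}
    - {"tx": 0,"ty": 0,"tz": 0,"turn": 0,"hand": 0}
    - {"tx": 2,"ty": 0,"tz": 0,"turn": 0,"hand": 0}
    - {"tx": 2,"ty": 0,"tz": 0,"turn": 0,"hand": 0}
    - {"tx": 0,"ty": 0,"tz": 0,"turn": 0,"hand": 0}

```text
time_s: 4.42
tcp_pos: [517.7, -122.0, 34.3]
tool_rot: [[-0.0, 0.994, -0.108], [0.0, -0.108, -0.994], [-1.0, -0.0, 0.0]]
wrist_force: [-0.6, -0.6, -0.5]
gripper_width: 0.2
```

Request:
step_arm:
  motion:
    - {"tx": 2,"ty": -3,"tz": 0,"turn": 0,"hand": 0}
    - {"tx": 1,"ty": 0,"tz": 0,"turn": 0,"hand": 0}
    - {"tx": 1,"ty": 0,"tz": 0,"turn": 0,"hand": 0}
    - {"tx": 0,"ty": 0,"tz": 0,"turn": 0,"hand": 0}

```text
time_s: 4.92
tcp_pos: [514.4, -121.7, 30.7]
tool_rot: [[-0.001, 0.994, -0.108], [0.0, -0.108, -0.994], [-1.0, -0.001, -0.0]]
wrist_force: [-2.8, 1.4, 4.7]
gripper_width: 0.4
```

Request:
step_arm:
  motion:
    - {"tx": 1,"ty": 0,"tz": 0,"turn": 0,"hand": 0}
    - {"tx": 1,"ty": 0,"tz": 0,"turn": 0,"hand": 0}
    - {"tx": 0,"ty": 0,"tz": 0,"turn": 0,"hand": 0}

```text
time_s: 5.3
tcp_pos: [514.5, -121.8, 30.4]
tool_rot: [[-0.001, 0.994, -0.108], [0.0, -0.108, -0.994], [-1.0, -0.001, 0.0]]
wrist_force: [-8.1, 0.3, 18.1]
gripper_width: 0.2
```

Foot b is firm: 18 N at z 30.4. Next is foot d, 130 mm along the lathe's +x.

Request:
step_arm:
  motion:
    - {"tx": -30,"ty": 0,"tz": 0,"turn": 0,"hand": 0}
    - {"tx": 0,"ty": 44,"tz": 0,"turn": 0,"hand": 0}
    - {"tx": 0,"ty": 43,"tz": 0,"turn": 0,"hand": 0}
    - {"tx": 0,"ty": 43,"tz": 0,"turn": 0,"hand": 0}
    - {"tx": 20,"ty": 0,"tz": 0,"turn": 0,"hand": 0}
    - {"tx": 0,"ty": 0,"tz": 0,"turn": 0,"hand": 0}
    - {"tx": 5,"ty": 0,"tz": 0,"turn": 0,"hand": 0}
    - {"tx": 2,"ty": 0,"tz": 0,"turn": 0,"hand": 0}
    - {"tx": 1,"ty": 0,"tz": 0,"turn": 0,"hand": 0}
    - {"tx": 0,"ty": 0,"tz": 0,"turn": 0,"hand": 0}

```text
time_s: 6.55
tcp_pos: [644.0, -135.9, 30.7]
tool_rot: [[0.0, 0.994, -0.109], [-0.0, -0.109, -0.994], [-1.0, 0.0, 0.0]]
wrist_force: [-0.0, 0.1, 1.0]
gripper_width: 0.0
```

```bash
python3 -c "
from h import *
togo(65,-92,31)"
```

```text
t 6.55 tcp [ 644.  -135.9   30.7] lathe xy [ 65.7 -91.4] F [-0.02  0.08  0.96] w 0.0
tool delta [-0.3 -0.7  0.6]
```

Request:
step_arm:
  motion:
    - {"tx": 1,"ty": 0,"tz": 0,"turn": 0,"hand": 0}
    - {"tx": 1,"ty": 0,"tz": 0,"turn": 0,"hand": 0}
    - {"tx": 0,"ty": 0,"tz": 0,"turn": 0,"hand": 0}

```text
time_s: 6.92
tcp_pos: [644.5, -136.2, 28.8]
tool_rot: [[0.001, 0.994, -0.108], [-0.001, -0.108, -0.994], [-1.0, 0.001, 0.0]]
wrist_force: [0.0, -1.2, 3.2]
gripper_width: 0.3
```

Foot d gives: z 28.8 at only 3 N. I'll press a little deeper to confirm.

Request:
step_arm:
  motion:
    - {"tx": 1,"ty": 0,"tz": 0,"turn": 0,"hand": 0}
    - {"tx": 0.5,"ty": 0,"tz": 0,"turn": 0,"hand": 0}
    - {"tx": 0,"ty": 0,"tz": 0,"turn": 0,"hand": 0}
    - {"tx": 0,"ty": 0,"tz": 0,"turn": 0,"hand": 0}

```text
time_s: 7.42
tcp_pos: [644.8, -136.4, 27.7]
tool_rot: [[0.001, 0.994, -0.108], [-0.001, -0.108, -0.994], [-1.0, 0.002, 0.001]]
wrist_force: [-1.4, -1.9, 6.5]
gripper_width: 0.1
```

Foot d is the rocker: z 27.7 at 6.5 N, a dip of about 3 mm. I'll lift off and move back above the gap in front of its shim's head, then look from the top.

Request:
step_arm:
  motion:
    - {"tx": -35,"ty": 0,"tz": 0,"turn": 0,"hand": 0}
    - {"tx": 0,"ty": -35,"tz": 0,"turn": 0,"hand": 0}
    - {"tx": 0,"ty": -34,"tz": -1,"turn": 0,"hand": 0}
    - {"tx": 0,"ty": 0,"tz": 0,"turn": 0,"hand": 0}
    - {"tx": 0,"ty": 0,"tz": 0,"turn": 0,"hand": 0}

```text
time_s: 8.05
tcp_pos: [576.0, -127.2, 61.6]
tool_rot: [[0.001, 0.994, -0.109], [0.0, -0.109, -0.994], [-1.0, 0.001, -0.0]]
wrist_force: [0.1, -0.7, 0.1]
gripper_width: -0.1
```

```bash
python3 -c "
from h import *
togo(-3,-90.5,8)
s=snap('scene'); cv2.imwrite('pics/s4.png',cv2.resize(s['color'][200:340,150:340],None,fx=4,fy=4,interpolation=cv2.INTER_CUBIC))
"
```

```text
t 8.05 tcp [ 576.  -127.2   61.6] lathe xy [ -2.8 -90.1] F [ 0.09 -0.65  0.08] w -0.1
tool delta [53.6 -0.2  0.4]
```

View pics/s4.png

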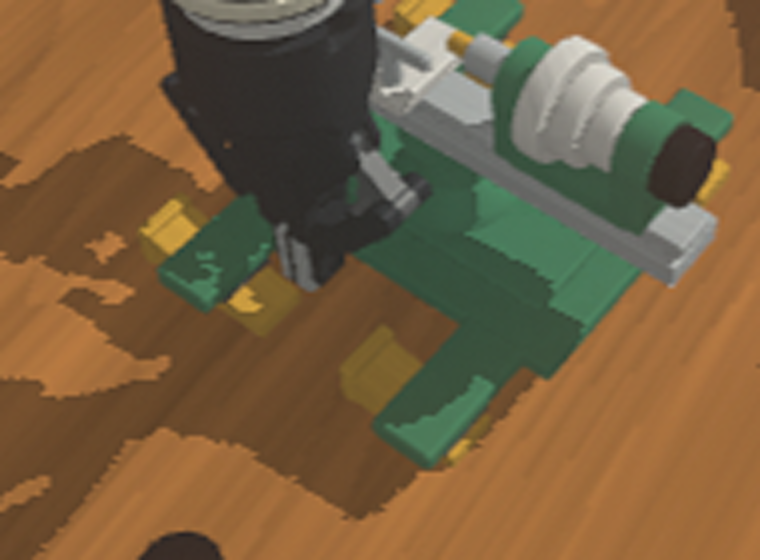

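The fingertip at (313,283) hangs between shim b's tail (far edge near (262,337)–(298,290)) and shim d's head (end face near (345,385)–(385,328)). I'll measure both against the finger.

```bash
python3 -c "
from h import *
s=snap('scene')
for n,u,v,z in(('btail1',262,337,0),('btail2',298,290,0),('headtop1',385,326,24),('headtop2',342,373,24),('headbot2',347,405,0),('tipR',320,292,61),('tipR2',303,283,61)):
    w=ray(s,[u/4+150,v/4+200],z)[0][:2]; print(n,(RL.T@(w-T)).round(1))
"
```

```text
btail1 [ -28.6 -103.5]
btail2 [-33.1 -74.2]
headtop1 [ 24.7 -76.5]
headtop2 [  25.5 -106.2]
headbot2 [  26.4 -106.9]
tipR [  9.9 -97.8]
tipR2 [  0.9 -98.7]
```

Request:
step_arm:
  motion:
    - {"tx": 20,"ty": 0,"tz": 1,"turn": 0,"hand": 0}
    - {"tx": 20,"ty": 0,"tz": 0,"turn": 0,"hand": 0}
    - {"tx": 13,"ty": 0,"tz": 0,"turn": 0,"hand": 0}
    - {"tx": 0,"ty": 0,"tz": 0,"turn": 0,"hand": 0}
    - {"tx": 0,"ty": 4,"tz": 0,"turn": 0,"hand": 0}
    - {"tx": 0,"ty": 3,"tz": 0,"turn": 0,"hand": 0}
    - {"tx": 0,"ty": 0,"tz": 0,"turn": 0,"hand": 0}

```text
time_s: 9.02
tcp_pos: [583.3, -129.3, 9.6]
tool_rot: [[0.002, 0.994, -0.108], [-0.0, -0.108, -0.994], [-1.0, 0.002, 0.0]]
wrist_force: [0.4, -0.5, 0.5]
gripper_width: -0.2
```

```bash
python3 -c "
from h import *
where()
s=snap('scene'); cv2.imwrite('pics/s5.png',cv2.resize(s['color'][220:340,170:330],None,fx=4.5,fy=4.5,interpolation=cv2.INTER_CUBIC))
"
```

```text
t 9.03 tcp [ 583.3 -129.3    9.6] lathe xy [  4.7 -91.4] F [ 0.37 -0.55  0.48] w -0.2
```

View pics/s5.png

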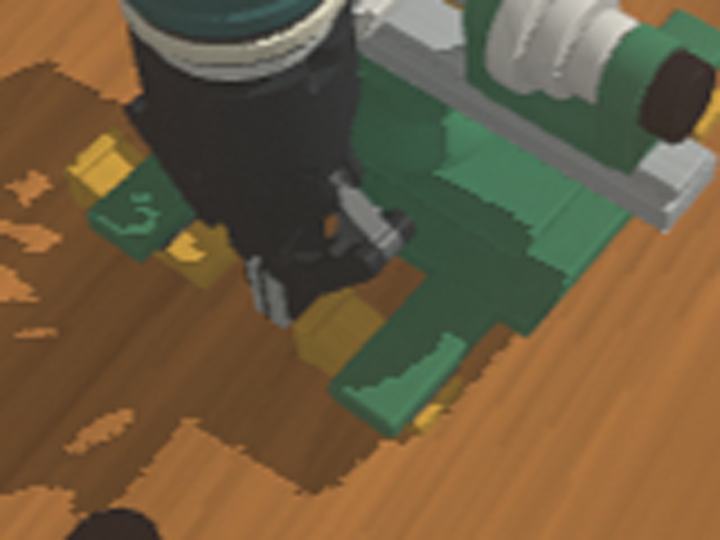

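The fingertip stands low, just short of the head and centred on it, at about (285,315) with the head face near (310,340). I'll push in small steps.

Request:
step_arm:
  motion:
    - {"tx": 0,"ty": 2,"tz": 0,"turn": 0,"hand": 0}
    - {"tx": 0,"ty": 2,"tz": 0,"turn": 0,"hand": 0}
    - {"tx": 0,"ty": 2,"tz": 0,"turn": 0,"hand": 0}
    - {"tx": 0,"ty": 2,"tz": 0,"turn": 0,"hand": 0}
    - {"tx": 0,"ty": 0,"tz": 0,"turn": 0,"hand": 0}

```text
time_s: 9.7
tcp_pos: [590.8, -130.0, 8.7]
tool_rot: [[0.001, 0.994, -0.108], [-0.0, -0.108, -0.994], [-1.0, 0.001, 0.0]]
wrist_force: [-1.9, 0.3, 1.9]
gripper_width: 0.3
```

Request:
step_arm:
  motion:
    - {"tx": 0,"ty": 2,"tz": 0,"turn": 0,"hand": 0}
    - {"tx": 0,"ty": 2,"tz": 0,"turn": 0,"hand": 0}
    - {"tx": 0,"ty": 2,"tz": 0,"turn": 0,"hand": 0}
    - {"tx": 0,"ty": 0,"tz": 0,"turn": 0,"hand": 0}

```text
time_s: 10.2
tcp_pos: [597.0, -130.7, 8.7]
tool_rot: [[0.001, 0.994, -0.109], [-0.0, -0.109, -0.994], [-1.0, 0.001, 0.0]]
wrist_force: [-0.2, -0.7, -1.0]
gripper_width: -0.3
```

Request:
step_arm:
  motion:
    - {"tx": 0,"ty": 2,"tz": 0,"turn": 0,"hand": 0}
    - {"tx": 0,"ty": 2,"tz": 0,"turn": 0,"hand": 0}
    - {"tx": 0,"ty": 2,"tz": 0,"turn": 0,"hand": 0}
    - {"tx": 0,"ty": 0,"tz": 0,"turn": 0,"hand": 0}

```text
time_s: 10.7
tcp_pos: [602.6, -131.4, 8.7]
tool_rot: [[0.0, 0.994, -0.109], [-0.0, -0.109, -0.994], [-1.0, 0.0, 0.0]]
wrist_force: [-1.5, -0.8, 0.4]
gripper_width: -0.1
```

Request:
step_arm:
  motion:
    - {"tx": 0,"ty": 2,"tz": 0,"turn": 0,"hand": 0}
    - {"tx": 0,"ty": 1,"tz": 0,"turn": 0,"hand": 0}
    - {"tx": 0,"ty": 1,"tz": 0,"turn": 0,"hand": 0}
    - {"tx": 0,"ty": 0,"tz": 0,"turn": 0,"hand": 0}

```text
time_s: 11.2
tcp_pos: [604.7, -131.5, 8.7]
tool_rot: [[-0.003, 0.994, -0.108], [0.001, -0.108, -0.994], [-1.0, -0.003, -0.0]]
wrist_force: [-7.5, 0.6, 4.0]
gripper_width: -0.1
```

Request:
step_arm:
  motion:
    - {"tx": 0,"ty": 1,"tz": 0,"turn": 0,"hand": 0}
    - {"tx": 0,"ty": 1,"tz": 0,"turn": 0,"hand": 0}
    - {"tx": 0,"ty": 0,"tz": 0,"turn": 0,"hand": 0}

```text
time_s: 11.58
tcp_pos: [605.1, -131.6, 8.6]
tool_rot: [[-0.006, 0.994, -0.108], [0.001, -0.108, -0.994], [-1.0, -0.007, -0.0]]
wrist_force: [-10.9, 0.4, 7.7]
gripper_width: -0.3
```

Request:
step_arm:
  motion:
    - {"tx": 0,"ty": 1,"tz": 0,"turn": 0,"hand": 0}
    - {"tx": 0,"ty": 1,"tz": 0,"turn": 0,"hand": 0}
    - {"tx": 0,"ty": 0,"tz": 0,"turn": 0,"hand": 0}

```text
time_s: 11.95
tcp_pos: [605.5, -131.6, 8.6]
tool_rot: [[-0.01, 0.994, -0.108], [0.001, -0.108, -0.994], [-1.0, -0.01, -0.0]]
wrist_force: [-15.3, 1.3, 12.8]
gripper_width: -0.0
```

The shim is jammed: 15 N for less than 0.5 mm. I'll back off and rise, then check the head's position.

Request:
step_arm:
  motion:
    - {"tx": 0,"ty": -10,"tz": 0,"turn": 0,"hand": 0}
    - {"tx": 0,"ty": -10,"tz": 0,"turn": 0,"hand": 0}
    - {"tx": -26,"ty": 0,"tz": 0,"turn": 0,"hand": 0}
    - {"tx": -26,"ty": 0,"tz": 0,"turn": 0,"hand": 0}
    - {"tx": 0,"ty": 0,"tz": 0,"turn": 0,"hand": 0}
    - {"tx": 0,"ty": 0,"tz": 0,"turn": 0,"hand": 0}

```text
time_s: 12.7
tcp_pos: [590.1, -129.9, 60.2]
tool_rot: [[0.0, 0.994, -0.108], [0.0, -0.108, -0.994], [-1.0, 0.0, -0.0]]
wrist_force: [0.2, -0.0, -0.9]
gripper_width: -0.1
```

```bash
python3 -c "
from h import *
togo(65,-92,40)
s=snap('scene'); cv2.imwrite('pics/s6.png',cv2.resize(s['color'][200:340,150:340],None,fx=4,fy=4,interpolation=cv2.INTER_CUBIC))
"
```

```text
t 12.7 tcp [ 590.1 -129.9   60.2] lathe xy [ 11.4 -91.2] F [ 0.22 -0.03 -0.88] w -0.1
tool delta [20.2 53.6  0.8]
```

View pics/s6.png

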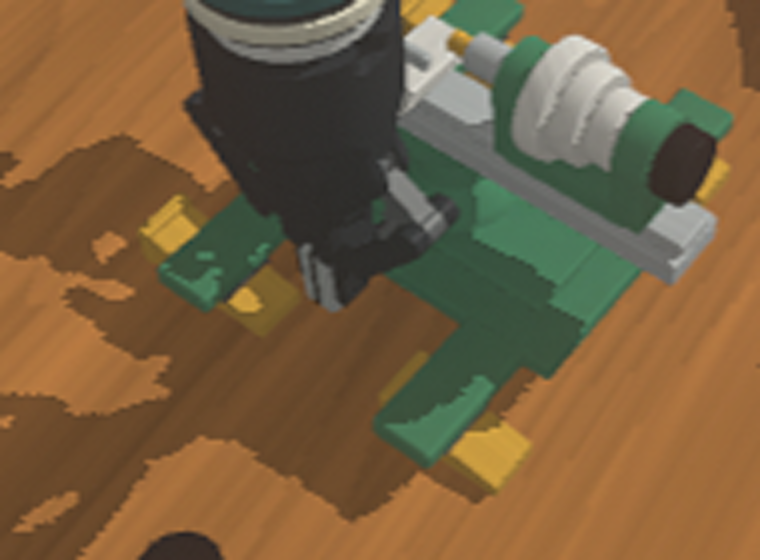

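The shim has gone in: the head's edge is now near (382,400)–(425,352) and the tail sticks out beyond the foot at (490,455). Shim b looks unmoved. Next I'll put numbers on it and press foot d again.

```bash
python3 -c "
from h import *
s=snap('scene')
for u,v in((425,352),(382,400)):
    w=ray(s,[u/4+150,v/4+200],24)[0][:2]; print((RL.T@(w-T)).round(1))
"
```

```text
[ 47.5 -76.3]
[  48.1 -106. ]
```

Request:
step_arm:
  motion:
    - {"tx": 0,"ty": 27,"tz": 0,"turn": 0,"hand": 0}
    - {"tx": 0,"ty": 27,"tz": 1,"turn": 0,"hand": 0}
    - {"tx": 20,"ty": 0,"tz": 0,"turn": 0,"hand": 0}
    - {"tx": 6,"ty": 0,"tz": 0,"turn": 0,"hand": 0}
    - {"tx": 2,"ty": 0,"tz": 0,"turn": 0,"hand": 0}
    - {"tx": 1,"ty": 0,"tz": 0,"turn": 0,"hand": 0}
    - {"tx": 1,"ty": 0,"tz": 0,"turn": 0,"hand": 0}
    - {"tx": 0,"ty": 0,"tz": 0,"turn": 0,"hand": 0}

```text
time_s: 13.8
tcp_pos: [640.8, -136.1, 31.3]
tool_rot: [[-0.005, 0.994, -0.109], [0.001, -0.109, -0.994], [-1.0, -0.005, -0.001]]
wrist_force: [-7.1, 2.2, 12.9]
gripper_width: 0.1
```

Firm now: 13 N at z 31.3. I'll hold briefly at a slightly higher load.

Request:
step_arm:
  motion:
    - {"tx": 1,"ty": 0,"tz": 0,"turn": 0,"hand": 0}
    - {"tx": 0,"ty": 0,"tz": 0,"turn": 0,"hand": 0}
    - {"tx": 0,"ty": 0,"tz": 0,"turn": 0,"hand": 0}
    - {"tx": 0,"ty": 0,"tz": 0,"turn": 0,"hand": 0}

```text
time_s: 14.3
tcp_pos: [640.8, -136.1, 31.2]
tool_rot: [[-0.005, 0.994, -0.109], [0.001, -0.109, -0.994], [-1.0, -0.005, -0.001]]
wrist_force: [-9.1, 2.1, 16.5]
gripper_width: -0.2
```

Request:
step_arm:
  motion:
    - {"tx": -40,"ty": 0,"tz": 0,"turn": 0,"hand": 0}
    - {"tx": -50,"ty": 0,"tz": 0,"turn": 0,"hand": 0}
    - {"tx": -50,"ty": 0,"tz": 0,"turn": 0,"hand": 0}
    - {"tx": -50,"ty": 0,"tz": 0,"turn": 0,"hand": 0}
    - {"tx": 0,"ty": 0,"tz": 50,"turn": 0,"hand": 0}
    - {"tx": 0,"ty": 0,"tz": 50,"turn": 0,"hand": 0}
    - {"tx": 0,"ty": -50,"tz": 50,"turn": 0,"hand": 0}
    - {"tx": 0,"ty": -50,"tz": 50,"turn": 0,"hand": 0}
    - {"tx": 0,"ty": 0,"tz": 0,"turn": 0,"hand": 0}
    - {"tx": 0,"ty": 0,"tz": 0,"turn": 0,"hand": 0}

```text
time_s: 15.55
tcp_pos: [534.7, -314.0, 218.8]
tool_rot: [[-0.001, 0.994, -0.11], [0.001, -0.11, -0.994], [-1.0, -0.001, -0.001]]
wrist_force: [-0.0, -0.2, -0.5]
gripper_width: -0.2
```

```bash
python3 -c "
from h import *
where()
s=snap('top'); cv2.imwrite('pics/t7.png',cv2.resize(s['color'][120:285,245:405],None,fx=3.6,fy=3.6,interpolation=cv2.INTER_CUBIC))
"
```

```text
t 15.55 tcp [ 534.7 -314.   218.8] lathe xy [ -23.9 -280.1] F [-0.03 -0.22 -0.53] w -0.2
```

View pics/t7.png

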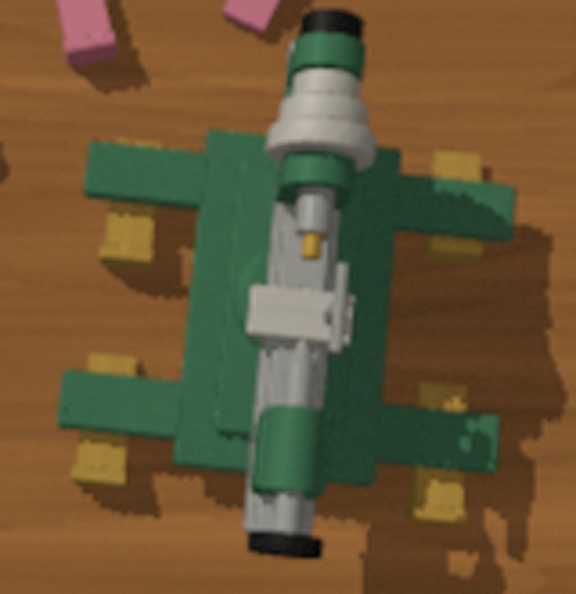

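The final top view shows shim d's head edge moved from y≈295 to y≈258 in the crop, about 21 mm further in. The other three shims look just as they did in the first crop. The arm is clear, so I'll hand in.

```bash
python3 -c "
from h import *
print(manip.sign_off())"
```

```text
the job is handed in; nothing more can be done
None
```

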